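# Index the valve-block carriage to its next hole

### The job

The carriage with the valve block is locked by its spring plunger in the hole at the robot's right-hand end of the fixture. Pull the plunger's black knob up, slide the carriage left to the next hole and let the plunger snap fully home there; the holes are hidden under the carriage, so find the next one by feel, and do not run past it. Be gentle: never shove the carriage hard against the engaged pin. Leave the other things on the bench where they are, and let go.

Things in the scene. Friction and masses are not known exactly. Their poses are not given: they have to be found in the camera images.
- fixture: grey base plate 180 x 375 x 12 mm, fixed. Origin on the bench under the carriage's start position; y axis = slide direction (to the robot's left), x axis away from the robot, z up. The plate spans y -105 to +270 mm, x -95 to +85 mm.
- first_hole (a point): mouth of the first hole (fixture x = -55 mm, y = 0), 36 mm above the bench, in a smooth flat steel index bar running along y under the carriage. Holes are 12 mm wide. The next hole lies about 64 mm further along +y: hand-set, anywhere from 50 to 78 mm, not measured and hidden by the carriage. The last lies at 130 mm. Between them the bar's top is continuous.
- carriage (a joint): carriage position along fixture y in m: 0 = pin in the first hole, grows to the robot's left, end at 0.14. Aluminium plate 160 (x) x 170 (y) mm, top 52 mm above the bench; at its rear a steel valve block 140 mm long with four round coils reaching 119 mm above the bench, 55 mm or more behind the knob's axis. Slides with about 3 N of friction and stays where left.
- plunger (a joint): lift of the plunger in m: 0 = fully home, stop at 0.018. Its pin reaches 12 mm into a hole with 1 mm play each way: clear of the hole above 0.012; about 0.0115 while the pin rides on the bar. A spring pushes it down with 5 N when home, 12 N when fully lifted; let go over a hole it snaps to 0 by itself.
- knob (a point): centre of the plunger's black knob, an upright cylinder 28 mm across, 26 mm high, at fixture x = -55 mm, y = carriage position; 83 mm above the bench with the plunger home. Under it a thin stem and a bush 22 mm across whose top is 66 mm above the bench. It rises with the plunger and may be used to push the carriage along.
- pin: steel locking pin of the plunger, 10 mm across with a round nose, under the knob and hidden in the carriage and bar; origin at its lower tip. More than 25 N on it (carriage forced against the hole's wall) bends it: push slowly and stop at 12 to 14 N. Dragging it along the bar takes about 5 N in all, with a jolt of up to 10 N at the first touch.
- wrench: open-ended steel wrench, 170 mm long, lying in front of the fixture; origin at its middle
- cartridge: loose valve cartridge standing behind the fixture, 32 mm across, 54 mm tall; origin under its centre
- fitting: small brass hex fitting standing loose on the far left end of the fixture's base plate, 24 mm across, 28 mm tall; origin under its centre
- plug: small steel hex plug standing in front of the fixture, 26 mm across, 26 mm tall; origin under its centre
- roll: roll of white paper tape lying behind the fixture, 90 mm across, 25 mm high; origin under its centre
- bin: empty white plastic parts bin right of the fixture, 130 x 100 x 50 mm; origin under its centre
- gauge: round steel pressure gauge lying face up in front of the fixture, 56 mm across, 20 mm high; origin under its centre

How it is judged:
By the outcome, as a careful person would: the job done as asked, in the order asked, and still so for the second after the job is handed in, with the robot touching nothing.
It also fails if it takes over 42 s, if anything falls off the work surface, if the arm or the gripper's body presses on something with over 40 N, if the wrist force passes 120 N, or if a joint passes its speed limit or range.

### The arm

A 6-joint arm with a two-finger parallel gripper is mounted at the origin on the work surface. World frame = base frame: x ahead of the robot, y to its left, z up, the work surface at z = 0. Lengths are in m, angles in rad, forces in N, time in s.
With the tool pointing down it reaches from about 0.25 to 0.725 m from the base axis. Payload 9.7 kg.
Tool frame: the origin (TCP) lies at the very end of the fingers, on their centre line; the grasp point (between the pads) lies 19 mm behind it (env.hold_point_z is the distance from the TCP to the grasp point, in m); y points along the fingers, z is the direction in which the jaws open and shut, and the axes are right-handed (so a half turn about y gives the same grasp; the last joint's range is limited). The gripper opens to 85 mm and grips with 20 to 120 N. Pads are 22 mm wide; open, the fingers measure 114 mm over their backs; the gripper's body (76 mm by 85 mm) begins 54 mm behind the grasp point. The pads swing forward as they close: fully open they stand 13 mm farther back than shut.
Start: joints at [-1.285, 0.087, 0.176, 1.66, 0, 1.571], TCP at [0.155, -0.528, 0.231] pointing down, gripper open.
Joint ranges: [-3.13, 3.13], [-0.85, 1.81], [-1.15, 1.24], [-2.2, 2.28], [-1.44, 1.52], [-3.14, 3.14]. Speed limits (rad/s): [2.22, 2.22, 2.57, 3.14, 3.14, 3.14].

### API

Orientations are given as a unit quaternion [x, y, z, w].
In Python, from station import env gives the robot as it stands.
- The arm moves only by the tool carry_out, never from a script. Its argument "series" is a list of rows, each a list of 3 entries, a list of its own where there are three numbers: the shift along the tool's x, y, z in units of 25 mm (1.0 is 25 mm), then the turn, a rotation vector about the tool's x, y, z in units of 8 degrees (1.0 is 8 degrees), then the closure, from -1 (fully open) to 1 (shut), so that 0 is half open. A call has 1 to 8 rows; each row is the pose to reach, as a shift and turn from the pose commanded when the call began, along the tool's axes at that moment; what a row does not reach only later rows make up. A row lasts 1/8 s, in which the tool goes at most 62.5 mm and 10.7 degrees, less where a joint would pass 70% of its speed; a pose out of reach is approached as far as the arm can. A call with a gripper value outside its range is refused whole. The fingers move at their own pace and stop on an object; the grip force is fixed at half the most. Time passes only in rows, so rows that repeat a pose let the fingers close. It gives the time, the measured TCP pose, the force and the opening at its end, in the units of the state.
- env.get_obs(): the state, without advancing time (a new reading comes with each control period).
- env.get_image(name): name is "scene" or "top"; returns a dict with "pixels" (480x640x3 uint8, red, green, blue), "fx", "fy", "cx", "cy" (pixels), "R" (3x3) and "t" (3): a world point X has camera coordinates R X + t. Camera axes: x right, y down, z forward; pixel columns grow to the right and rows downward; lengths in m; the calibration is good to about 2 mm. A picture is of the moment at which its call begins. There is no depth.
- env.job_done(): hands the job in, once; it reports no verdict.
The state is a dict: "time_s": time; "joints": joint angles; "qvel": joint speeds; "tau": joint torques, N m; "position": TCP position; "tcp_rot": TCP orientation; "ft_force": force on the tool from outside, world axes, zero at the start; "torque": the same for the moment, N m; "grip_width": finger opening in m.
Only numpy, scipy, OpenCV 4.12 (cv2) and the standard library are available. Lean on these libraries where they do the work, as an engineer would, in place of code of your own. Each camera call takes 0.05 s, during which the arm holds its last target. There are 200 camera calls.

## Working session

There is one attempt and no reset: what is moved stays moved. The work goes in short steps, Python scripts to look and compute and a tool call to move; the robot and the scene stay as the last step left them, time stands still between calls to the robot, and variables do not carry over. Pictures are saved under pics/ and viewed, about 8 in all and at most 12, crops included, and the job is handed in when it is done.

Besides the shell and the picture viewer there is one more tool, called after "Request:" as name([rows], argument=value, ...), one row to a line, values as JSON. carry_out: Moves the arm, as the interface text tells. Its arguments: {"type":"object","properties":{"series":{"type":"array"}},"required":["series"]}

```bash
mkdir -p pics; cat > h.py <<'E'
from station import env
import numpy as np, cv2
def grab(n,f):
    im=env.get_image(n); cv2.imwrite('pics/'+f,im['pixels'][:,:,::-1]); np.savez('pics/'+f+'.npz',**im); return im
def ray(im,u,v,z):
    R=np.array(im['R']);t=np.array(im['t']);c=-R.T@t
    d=R.T@np.array([(u-im['cx'])/im['fx'],(v-im['cy'])/im['fy'],1]); return c+d*(z-c[2])/d[2]
def proj(im,X):
    p=np.array(im['R'])@np.array(X)+np.array(im['t']); return im['fx']*p[0]/p[2]+im['cx'],im['fy']*p[1]/p[2]+im['cy']
E
python3 - <<'E'
from h import *
for n in('top','scene'):
    im=grab(n,n+'1.png'); print(n,-np.array(im['R']).T@np.array(im['t']),im['fx'])
o=env.get_obs(); print(o, env.hold_point_z)
E
```

```text
top [0.4065894  0.01657898 1.05541745] 538.3805841650643
scene [ 0.91913896 -0.45131519  0.71292784] 518.3501078849532
{'time_s': 0.1, 'joints': array([-1.28498593e+00,  8.73893350e-02,  1.75196735e-01,  1.65981826e+00,
       -3.05312800e-05,  1.57080981e+00]), 'qvel': array([ 0.00056927, -0.00031808,  0.00297174, -0.00048151,  0.00087692,
        0.00073174]), 'tau': array([ 6.23115784e-05, -5.21560907e+01,  4.65654552e+01,  1.60969910e-02,
       -2.45905125e-05,  6.71280674e-06]), 'position': array([ 0.15499381, -0.52747946,  0.23065409]), 'tcp_rot': array([-0.10077276,  0.70032287, -0.69947589,  0.10062908]), 'ft_force': array([-0.3022965 , -0.04214823, -0.04135343]), 'torque': array([ 0.00182603,  0.00590611, -0.03103101]), 'grip_width': 0.08558589035180669} 0.0187
```

View pics/top1.png

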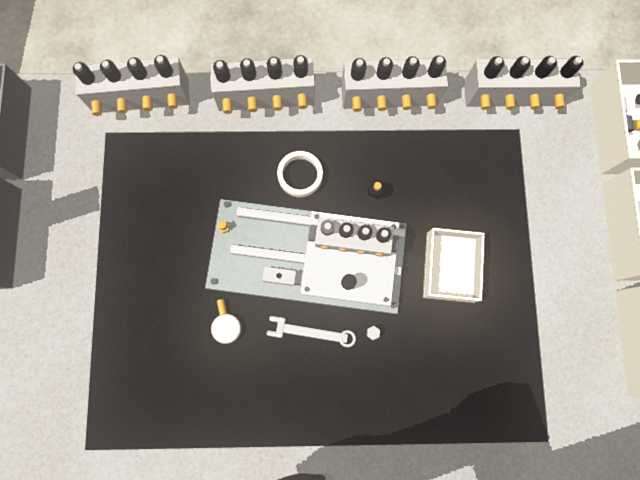

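View pics/scene1.png

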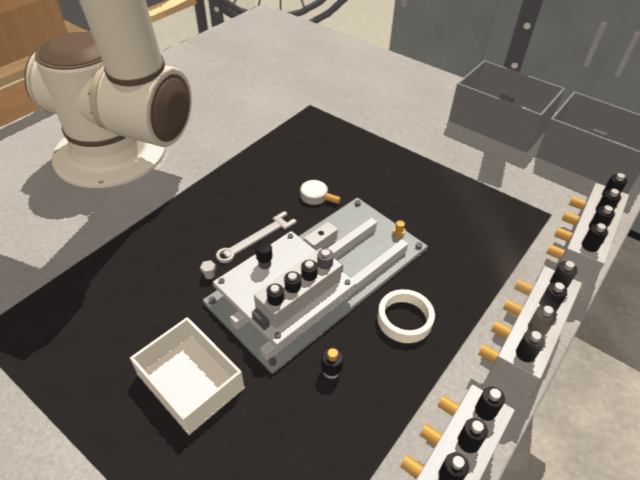

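The top view shows the knob at about (349,282), with the plate corners at about (220,199), (406,222), (398,313) and (206,289). In the scene view the knob is at about (264,254). Next I'll measure its position and the yaw.

```bash
python3 - <<'E'
from h import *
T=dict(np.load('pics/top1.png.npz'));S=dict(np.load('pics/scene1.png.npz'))
def knob(im,box):
    x0,y0,x1,y1=box; g=im['pixels'][y0:y1,x0:x1].max(2); m=(g<75).astype(np.uint8)
    n,l,st,c=cv2.connectedComponentsWithStats(m); k=1+np.argmax(st[1:,4]); print(st[k]+[x0,y0,0,0,0],c[k]+[x0,y0]); return c[k]+[x0,y0]
a=knob(T,(325,262,375,300)); b=knob(S,(250,238,280,272))
print('top ray z.083',ray(T,*a,.083),'z.096',ray(T,*a,.096)); print('scene .083',ray(S,*b,.083))
# plate contour
g=T['pixels'].max(2)[190:325,195:415]; m=(g>85).astype(np.uint8); m=cv2.morphologyEx(m,cv2.MORPH_CLOSE,np.ones((25,25)))
cs,_=cv2.findContours(m,0,1); c=max(cs,key=cv2.contourArea)
hull=cv2.approxPolyDP(cv2.convexHull(c),6,True)[:,0]+[195,190]; print(hull.tolist())
P=[]
for u,v in hull: p=ray(T,u,v,.012); P.append(p[:2]); print(p.round(4))
w=np.array(P,np.float32); r=cv2.minAreaRect(w*1000); print(r)
# carriage front edge fit
big=cv2.resize(T['pixels'][185:350,195:415,::-1],None,fx=3.6,fy=3.6,interpolation=2); cv2.imwrite('pics/topcrop.png',big)
E
```

```text
Traceback (most recent call last):
ValueError: attempt to get argmax of an empty sequence
```

```bash
python3 - <<'E'
from h import *
T=dict(np.load('pics/top1.png.npz'));S=dict(np.load('pics/scene1.png.npz'))
print(T['pixels'].dtype,T['pixels'].shape,T['pixels'][282,335:365].max(1),S['pixels'][254,250:280].max(1))
print(T['pixels'][250,200:240].max(1), T['pixels'][305:320,350].max(1))
big=cv2.resize(T['pixels'][185:350,195:415,::-1],None,fx=3.6,fy=3.6,interpolation=2); cv2.imwrite('pics/topcrop.png',big)
E
```

```text
uint8 (480, 640, 3) [251 252 251 252 255 254 130  94  99  98  97  98  97  99  97  98  95  98
  96  92  91 127 183 191 192 188 191 188 190 188] [ 52  51  54  76 116 117  68  30  24  24  26  27  25  27  27  27  24  24
  24  24  22  55 155 228 243 244 244 244 245 245]
[ 72  73  73  70  74  70  72  75  74  70  71 142 221 214 209 208 211 214
 212 217 211 211 209 210 209 210 212 215 212 212 234 255 253 252 252 252
 252 251 252 251] [217 216 158  99  89  89  89  94  90  90  90  87  89  89  88]
```

View pics/topcrop.png

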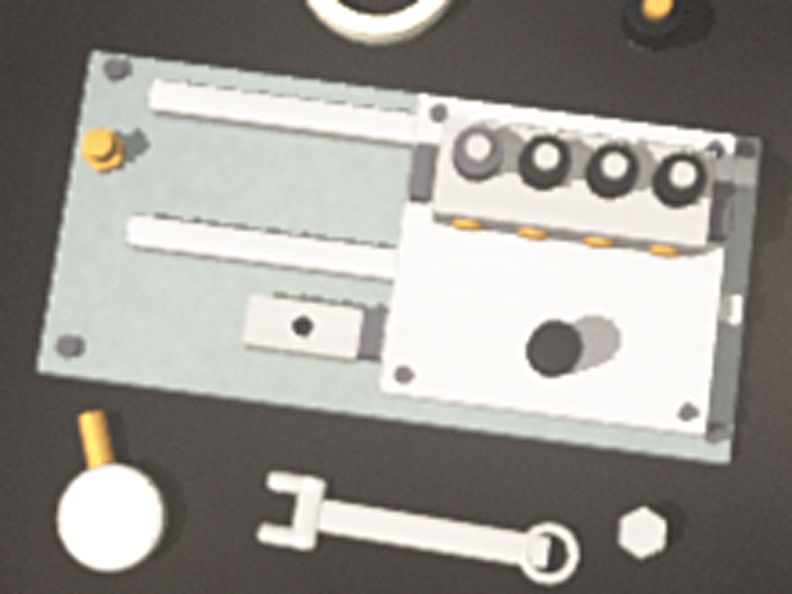

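The crop shows the knob at crop (554,348), which is full-image (348.9,281.7). The last hole (crop 302,326) is visible on the index bar. It sits 130 mm along +y at z = 36 mm, so it gives a good yaw check.

```bash
python3 - <<'E'
from h import *
from scipy.spatial.transform import Rotation as Ro
T=dict(np.load('pics/top1.png.npz'));S=dict(np.load('pics/scene1.png.npz'))
def blob(im,box,th):
    x0,y0,x1,y1=box; g=im['pixels'][y0:y1,x0:x1].max(2); m=(g<th).astype(np.uint8)
    n,l,st,c=cv2.connectedComponentsWithStats(m); k=1+np.argmax(st[1:,4]); print(st[k]+[x0,y0,0,0,0],c[k]+[x0,y0]); return c[k]+[x0,y0]
a=blob(T,(335,270,362,295),125); b=blob(S,(254,238,275,268),60); h=blob(T,(272,269,285,282),160)
ks=ray(T,*a,.09);kt=ray(S,*b,.083); kn=ray(T,*a,.083)
hp=ray(T,*h,.036); print('knob top',kn,ks,'scene',kt,'hole',hp)
m=(T['pixels'].max(2)[190:325,195:415]>135).astype(np.uint8); m=cv2.morphologyEx(m,cv2.MORPH_CLOSE,np.ones((15,15)))
cs,_=cv2.findContours(m,0,1); c=max(cs,key=cv2.contourArea)
hull=cv2.approxPolyDP(cv2.convexHull(c),5,True)[:,0]+[195,190]
P=np.array([ray(T,u,v,.012) for u,v in hull]);print(hull.tolist(),P.round(4).tolist())
r=cv2.minAreaRect((P[:,:2]*1000).astype(np.float32));print(r)
d=hp-kn; d[2]=0; print('hole-knob dist',np.linalg.norm(d),'yaw from hole',np.degrees(np.arctan2(-d[0],d[1])))
o=env.get_obs(); print(Ro.from_quat(o['tcp_rot']).as_matrix().round(3))
E
```

```text
[342 274  15  16 176] [348.69886364 281.5       ]
[254 238  21  26 342] [263.00877193 250.01754386]
[276 273   6   5  21] [278.61904762 275.23809524]
knob top [ 0.5153944  -0.05988321  0.083     ] [ 0.51461117 -0.0593328   0.09      ] scene [ 0.51039651 -0.05723941  0.083     ] hole [0.53426817 0.06949629 0.036     ]
[[404, 229], [396, 313], [211, 324], [205, 284], [221, 199], [315, 190]] [[0.6265, -0.1782, 0.012], [0.4614, -0.1551, 0.012], [0.4453, 0.1998, 0.012], [0.522, 0.2132, 0.012], [0.6918, 0.1856, 0.012], [0.7086, -0.0025, 0.012]]
((580.6182861328125, 17.792724609375), (253.91592407226562, 395.6695556640625), 2.5924322605133057)
hole-knob dist 0.1307488966320932 yaw from hole -8.299714176118036
[[-0.959 -0.     0.282]
 [-0.282  0.001 -0.959]
 [ 0.    -1.    -0.001]]
```

Request:
carry_out([
  [[-1.2,0.1,-0.9],[0,-1.2,0],-1],
  [[-2.4,0.2,-1.8],[0,-2.4,0],-1],
  [[-3.6,0.3,-2.6],[0,-3.6,0],-1],
  [[-4.8,0.4,-3.5],[0,-4.8,0],-1],
  [[-6.0,0.5,-4.4],[0,-6,0],-1],
  [[-7.2,0.6,-5.2],[0,-7.2,0],-1],
  [[-8.4,0.6,-6.1],[0,-8.4,0],-1],
  [[-9.5,0.6,-6.9],[0,-9.6,0],-1],
])

```text
time_s: 1.1
position: [0.3348, -0.294, 0.216]
tcp_rot: [-0.515, 0.485, -0.484, 0.515]
ft_force: [0.8, -0.1, 0.6]
grip_width: 0.0853
```

```bash
cat >> h.py <<'E'
from scipy.spatial.transform import Rotation as Ro
def go(X,yaw):
    o=env.get_obs(); R=Ro.from_quat(o['tcp_rot']).as_matrix()
    z=np.array([np.cos(yaw),np.sin(yaw),0]);y=np.array([0,0,-1.]);x=np.cross(y,z)
    D=np.stack([x,y,z],1)
    print('joints',o['joints'].round(3),'pos',o['position'].round(4),'t',o['time_s'],'F',o['ft_force'].round(2),'w',round(o['grip_width'],4))
    print('shift',(R.T@(np.array(X)-o['position'])/.025).round(2),'turn',(np.degrees(Ro.from_matrix(R.T@D).as_rotvec())/8).round(2))
E
python3 -c "
from h import *
go([.5140,-.0593,.2],np.radians(81.7))"
```

```text
joints [-0.721 -0.166 -0.099  1.639  0.     0.789] pos [ 0.3348 -0.294   0.216 ] t 1.1 F [ 0.83 -0.11  0.63] w 0.0853
shift [-8.93  0.64  7.73] turn [-0.   -9.78 -0.  ]
```

Request:
carry_out([
  [[-1.2,0.1,1.0],[0,-1.2,0],-1],
  [[-2.4,0.2,2.0],[0,-2.4,0],-1],
  [[-3.6,0.3,3.0],[0,-3.6,0],-1],
  [[-4.8,0.4,4.0],[0,-4.8,0],-0.5],
  [[-6.0,0.5,5.0],[0,-6,0],-0.3],
  [[-7.2,0.6,6.2],[0,-7.2,0],-0.2],
  [[-8.4,0.6,7.2],[0,-8.6,0],-0.2],
  [[-8.9,0.6,7.7],[0,-9.8,0],-0.2],
])

```text
time_s: 2.1
position: [0.5148, -0.0607, 0.2006]
tcp_rot: [-0.705, 0.05, -0.049, 0.705]
ft_force: [0.1, 0.3, 0.5]
grip_width: 0.0513
```

```bash
python3 -c "
from h import *
go([.5140,-.0593,.068],np.radians(81.7))
grab('scene','s2.png')"
```

```text
joints [-0.117  0.003  0.029  1.598  0.     0.022] pos [ 0.5148 -0.0607  0.2006] t 2.1 F [0.06 0.27 0.47] w 0.0513
shift [-0.04  5.3   0.05] turn [-0.    0.04 -0.01]
```

View pics/s2.png

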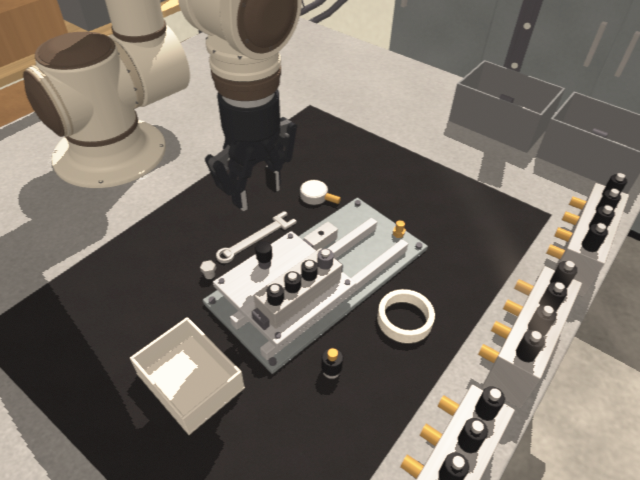

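Request:
carry_out([
  [[0,1.5,0],[0,0,0],-0.2],
  [[0,3,0],[0,0,0],-0.2],
  [[0,4.3,0],[0,0,0],-0.2],
  [[0,5.1,0.05],[0,0,0],0.0],
  [[0,5.3,0.05],[0,0,0],0.1],
  [[0,5.3,0.05],[0,0,0],0.15],
])

```text
time_s: 2.9
position: [0.5143, -0.0614, 0.0691]
tcp_rot: [0.705, -0.052, 0.052, -0.705]
ft_force: [0.5, 0.2, 0.3]
grip_width: 0.0363
```

```bash
python3 - <<'E'
from h import *
go([.5140,-.0593,.068],np.radians(81.7))
im=grab('top','t3.png'); s=grab('scene','s3.png')
a=cv2.resize(im['pixels'][240:320,300:400,::-1],None,fx=4,fy=4,interpolation=2)
b=cv2.resize(s['pixels'][210:290,215:315,::-1],None,fx=4,fy=4,interpolation=2)
cv2.imwrite('pics/c3.png',np.hstack([a,b]))
E
```

```text
joints [-0.119  0.01  -0.217  1.344 -0.     0.029] pos [ 0.5143 -0.0614  0.0691] t 2.9 F [0.5  0.15 0.28] w 0.0363
shift [-0.02  0.04  0.08] turn [ 0.   -0.02  0.  ]
```

View pics/c3.png

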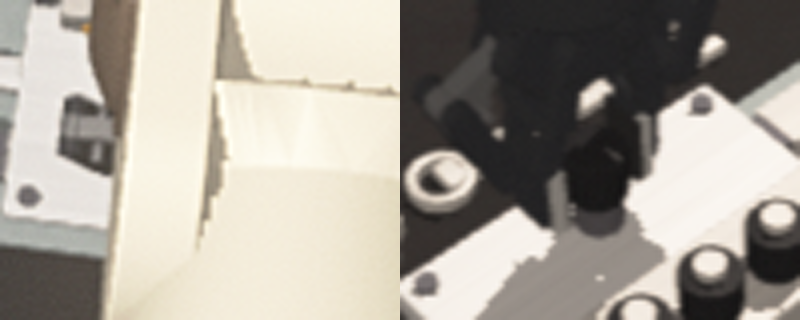

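The knob sits between the pads, nearer the -y finger. I'll close in small steps and watch the lateral force.

Request:
carry_out([
  [[0,0,0.04],[0,0,0],0.2],
  [[0,0,0.04],[0,0,0],0.22],
  [[0,0,0.04],[0,0,0],0.24],
])

```text
time_s: 3.38
position: [0.5147, -0.0601, 0.0691]
tcp_rot: [-0.705, 0.052, -0.052, 0.705]
ft_force: [0.3, -0.0, 1.1]
grip_width: 0.0322
```

Request:
carry_out([
  [[0,0,0],[0,0,0],0.27],
  [[0,0,0],[0,0,0],0.28],
  [[0,0,0],[0,0,0],0.28],
])

```text
time_s: 3.75
position: [0.5147, -0.06, 0.069]
tcp_rot: [-0.705, 0.052, -0.052, 0.705]
ft_force: [0.4, 2.5, 2.8]
grip_width: 0.0308
```

Request:
carry_out([
  [[0,0,0.05],[0,0,0],0.28],
  [[0,0,0.05],[0,0,0],0.3],
  [[0,0,0.05],[0,0,0],0.32],
])

```text
time_s: 4.12
position: [0.5145, -0.059, 0.0685]
tcp_rot: [0.705, -0.052, 0.052, -0.705]
ft_force: [-0.0, 0.4, 0.5]
grip_width: 0.0289
```

Request:
carry_out([
  [[0,0,0],[0,0,0],0.34],
  [[0,0,0],[0,0,0],0.36],
])

```text
time_s: 4.38
position: [0.5145, -0.0588, 0.0687]
tcp_rot: [-0.705, 0.052, -0.052, 0.705]
ft_force: [-0.2, 2.1, -0.4]
grip_width: 0.0276
```

Contact is balanced, with only 2 N sideways. I'll grip fully and check before lifting.

Request:
carry_out([
  [[0,0,0],[0,0,0],0.5],
  [[0,0,0],[0,0,0],0.6],
])

```text
time_s: 4.62
position: [0.5146, -0.0588, 0.0689]
tcp_rot: [-0.705, 0.052, -0.052, 0.705]
ft_force: [-2.0, 2.8, 1.8]
grip_width: 0.0264
```

Request:
carry_out([
  [[0,-0.15,0],[0,0,0],0.6],
  [[0,-0.3,0],[0,0,0],0.6],
  [[0,-0.45,0],[0,0,0],0.6],
  [[0,-0.6,0],[0,0,0],0.6],
  [[0,-0.6,0],[0,0,0],0.6],
])

```text
time_s: 5.25
position: [0.5145, -0.0589, 0.0837]
tcp_rot: [-0.705, 0.052, -0.052, 0.705]
ft_force: [1.0, 2.2, -10.4]
grip_width: 0.0265
```

Request:
carry_out([
  [[0,0,0.1],[0,0,0],0.6],
  [[0,0,0.2],[0,0,0],0.6],
  [[0,0,0.3],[0,0,0],0.6],
])

```text
time_s: 5.62
position: [0.5155, -0.0517, 0.0835]
tcp_rot: [0.705, -0.052, 0.052, -0.705]
ft_force: [-0.1, -3.1, -11.4]
grip_width: 0.0259
```

Moved 7.2 mm with 3 N of drag, so the pin is clear of the hole. I'll slide on to about 38 mm.

Request:
carry_out([
  [[0,0,0.2],[0,0,0],0.6],
  [[0,0,0.4],[0,0,0],0.6],
  [[0,0,0.6],[0,0,0],0.6],
  [[0,0,0.8],[0,0,0],0.6],
  [[0,0,1.0],[0,0,0],0.6],
  [[0,0,1.15],[0,0,0],0.6],
  [[0,0,1.2],[0,0,0],0.6],
  [[0,0,1.2],[0,0,0],0.6],
])

```text
time_s: 6.62
position: [0.52, -0.0215, 0.0837]
tcp_rot: [-0.705, 0.052, -0.052, 0.705]
ft_force: [-3.5, -0.4, -11.8]
grip_width: 0.0265
```

```bash
python3 -c "
from h import *
go([.5145+.038*.144,-.0588+.038*.99,.0837],np.radians(81.7))"
```

```text
joints [-4.200e-02  1.200e-02 -1.870e-01  1.372e+00  1.000e-03  1.050e-01] pos [ 0.52   -0.0215  0.0837] t 6.625 F [ -3.48  -0.4  -11.75] w 0.0265
shift [-0.   -0.    0.01] turn [-0.   -0.01 -0.  ]
```

Request:
carry_out([
  [[0,0.06,0],[0,0,0],0.6],
  [[0,0.12,0],[0,0,0],0.6],
  [[0,0.12,0],[0,0,0],0.3],
  [[0,0.12,0],[0,0,0],0.22],
  [[0,0.12,0],[0,0,0],0.22],
  [[0,0.3,0],[0,0,0],0.22],
  [[0,0.55,0],[0,0,0],0.22],
  [[0,0.55,0],[0,0,0],0.22],
])

```text
time_s: 7.62
position: [0.5197, -0.0218, 0.0692]
tcp_rot: [0.705, -0.052, 0.052, -0.705]
ft_force: [-0.3, -0.1, -0.5]
grip_width: 0.0334
```

```bash
python3 - <<'E'
from h import *
go([.5145+.038*.144,-.0588+.038*.99,.07],np.radians(81.7))
s=grab('scene','s4.png')
cv2.imwrite('pics/c4.png',cv2.resize(s['pixels'][180:300,215:375,::-1],None,fx=5,fy=5,interpolation=2))
E
```

```text
joints [-0.042  0.017 -0.21   1.345  0.     0.105] pos [ 0.5197 -0.0218  0.0692] t 7.625 F [-0.32 -0.07 -0.5 ] w 0.0334
shift [ 0.01 -0.03  0.03] turn [ 0.   -0.02 -0.01]
```

View pics/c4.png

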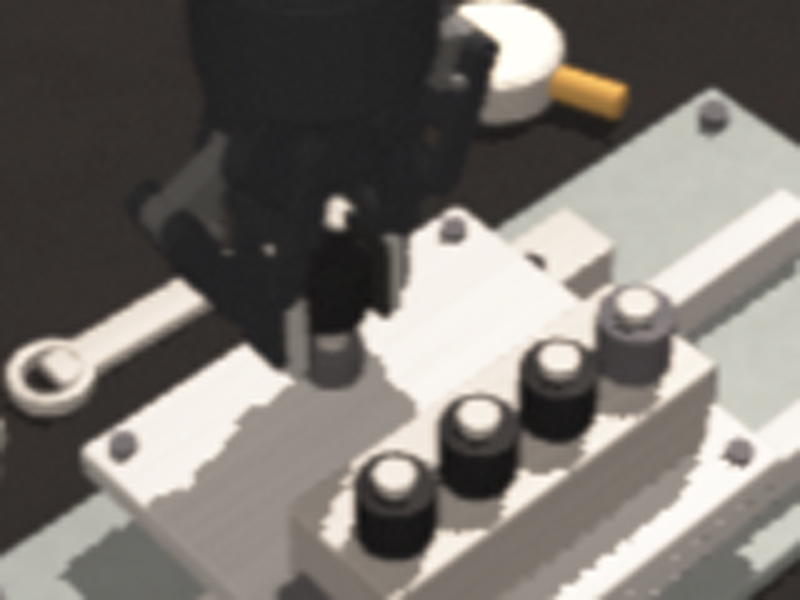

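Request:
carry_out([
  [[0,0,0.05],[0,0,0],0.22],
  [[0,0,0.09],[0,0,0],0.22],
  [[0,0,0.13],[0,0,0],0.22],
  [[0,0,0.17],[0,0,0],0.22],
  [[0,0,0.21],[0,0,0],0.22],
  [[0,0,0.25],[0,0,0],0.22],
])

```text
time_s: 8.43
position: [0.521, -0.0171, 0.0701]
tcp_rot: [0.706, -0.052, 0.052, -0.704]
ft_force: [-1.3, -11.0, 1.1]
grip_width: 0.0333
```

Request:
carry_out([
  [[0,0,0],[0,0,0],0.22],
  [[0,0,0.02],[0,0,0],0.22],
])

```text
time_s: 8.68
position: [0.521, -0.0167, 0.0701]
tcp_rot: [0.706, -0.052, 0.052, -0.704]
ft_force: [-1.5, -8.0, 0.7]
grip_width: 0.0336
```

Request:
carry_out([
  [[0,0,0.03],[0,0,0],0.22],
  [[0,0,0.06],[0,0,0],0.22],
  [[0,0,0.09],[0,0,0],0.22],
  [[0,0,0.12],[0,0,0],0.22],
])

```text
time_s: 9.18
position: [0.5214, -0.0137, 0.0701]
tcp_rot: [0.706, -0.052, 0.052, -0.704]
ft_force: [-1.2, -9.1, -0.3]
grip_width: 0.0331
```

Request:
carry_out([
  [[0,0,0.04],[0,0,0],0.22],
  [[0,0,0.08],[0,0,0],0.22],
  [[0,0,0.12],[0,0,0],0.22],
  [[0,0,0.16],[0,0,0],0.22],
])

```text
time_s: 9.68
position: [0.5221, -0.0089, 0.0699]
tcp_rot: [0.706, -0.052, 0.052, -0.705]
ft_force: [0.6, -5.0, -2.5]
grip_width: 0.0331
```

Request:
carry_out([
  [[0,0,0.03],[0,0,0],0.22],
  [[0,0,0.06],[0,0,0],0.22],
  [[0,0,0.09],[0,0,0],0.22],
  [[0,0,0.12],[0,0,0],0.22],
])

```text
time_s: 10.18
position: [0.5227, -0.0051, 0.0702]
tcp_rot: [-0.705, 0.052, -0.052, 0.705]
ft_force: [-0.1, -2.3, -0.6]
grip_width: 0.0332
```

Request:
carry_out([
  [[0,0,0.03],[0,0,0],0.22],
  [[0,0,0.06],[0,0,0],0.22],
  [[0,0,0.09],[0,0,0],0.22],
  [[0,0,0.12],[0,0,0],0.22],
])

```text
time_s: 10.68
position: [0.5231, -0.0027, 0.0701]
tcp_rot: [0.706, -0.052, 0.052, -0.705]
ft_force: [-1.5, -6.5, 1.5]
grip_width: 0.0336
```

Request:
carry_out([
  [[0,0,0.02],[0,0,0],0.22],
  [[0,0,0.04],[0,0,0],0.22],
  [[0,0,0.06],[0,0,0],0.22],
])

```text
time_s: 11.05
position: [0.5231, -0.0024, 0.0701]
tcp_rot: [0.706, -0.052, 0.052, -0.704]
ft_force: [-2.2, -12.4, 2.5]
grip_width: 0.0334
```

The force reached 12.4 N with almost no motion, so I'll stop and look at the knob height.

```bash
python3 - <<'E'
from h import *
go([.5231,-.0024,.07],np.radians(81.7))
s=grab('scene','s5.png')
cv2.imwrite('pics/c5.png',cv2.resize(s['pixels'][180:300,215:375,::-1],None,fx=5,fy=5,interpolation=2))
E
```

```text
joints [-0.003  0.023 -0.202  1.346 -0.003  0.146] pos [ 0.5231 -0.0024  0.0701] t 11.05 F [ -2.23 -12.36   2.54] w 0.0334
shift [-0.  0.  0.] turn [ 0.02 -0.02  0.  ]
```

View pics/c5.png

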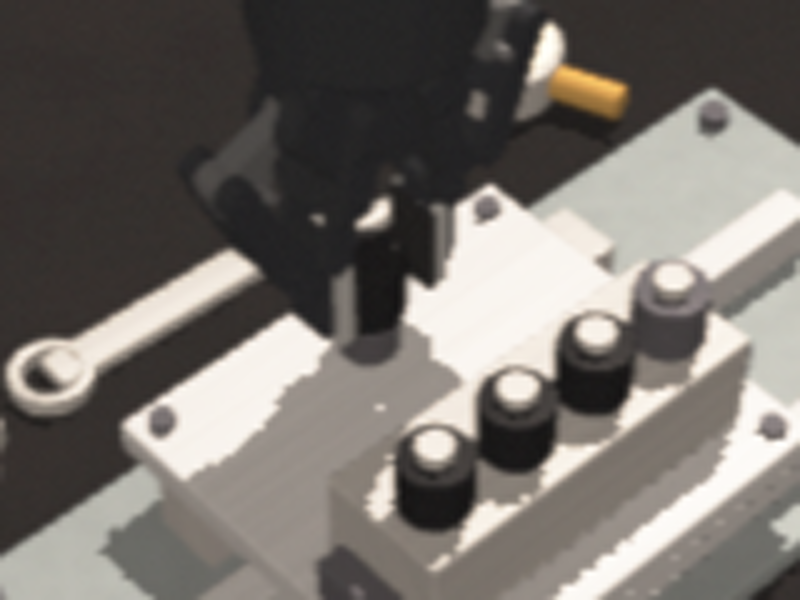

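The knob has dropped: the visible bush is now about 30 px, against 50 px while riding and 31 px when home at the start. The pin is in, at about 54 mm. I'll relieve the push, open, rise and check.

Request:
carry_out([
  [[0,0,-0.06],[0,0,0],0.22],
  [[0,0,-0.12],[0,0,0],0.22],
  [[0,0,-0.16],[0,0,0],0.22],
  [[0,0,-0.16],[0,0,0],0.22],
])

```text
time_s: 11.6
position: [0.5227, -0.0046, 0.07]
tcp_rot: [-0.705, 0.052, -0.052, 0.705]
ft_force: [-0.1, 0.7, 0.3]
grip_width: 0.033
```

Request:
carry_out([
  [[0,0,0],[0,0,0],0.1],
  [[0,0,0],[0,0,0],-0.1],
  [[0,0,0],[0,0,0],-0.2],
  [[0,-0.5,0],[0,0,0],-0.2],
  [[0,-1.5,0],[0,0,0],-0.2],
  [[0,-3,0],[0,0,0],-0.2],
  [[0,-4.5,0],[0,0,0],-0.2],
  [[0,-5.5,0],[0,0,0],-0.2],
])

```text
time_s: 12.6
position: [0.5231, -0.0048, 0.2105]
tcp_rot: [-0.705, 0.051, -0.053, 0.705]
ft_force: [0.8, 0.1, -0.2]
grip_width: 0.0513
```

```bash
python3 - <<'E'
from h import *
go([.5231,-.0024,.07],np.radians(81.7))
s=grab('scene','s6.png'); S1=dict(np.load('pics/scene1.png.npz'))
# expected knob-top/centre shift of the home knob for slide q, compare
b=cv2.cvtColor(S1['pixels'],cv2.COLOR_RGB2GRAY)[236:272,248:282]
for nm,tpl,off in(('knob',(236,272,248,282),0),('coil',(260,330,255,340),0)):
    y0,y1,x0,x1=tpl; t=cv2.cvtColor(S1['pixels'],6+1)[y0:y1,x0:x1]; g=cv2.cvtColor(s['pixels'],7)
    r=cv2.matchTemplate(g[180:340,220:400],t,cv2.TM_CCOEFF_NORMED); _,v,_,l=cv2.minMaxLoc(r); print(nm,v,'shift',l[0]+220-x0,l[1]+180-y0)
k=np.array([.5143,-.0592,.083]);u=np.array([.144,.99,0])
for q in(.05,.052,.054,.056): 
    for z in(0,.0115): print(q,z,np.subtract(proj(s,k+q*u+[0,0,z]),proj(s,k)).round(1))
cv2.imwrite('pics/s6b.png',cv2.resize(s['pixels'][180:300,215:375,::-1],None,fx=5,fy=5,interpolation=2))
E
```

```text
joints [-0.009  0.013  0.058  1.614  0.     0.138] pos [ 0.5231 -0.0048  0.2105] t 12.6 F [ 0.79  0.11 -0.23] w 0.0513
shift [-0.03  5.62  0.09] turn [-0.   -0.02  0.02]
knob 0.929355263710022 shift 24 -15
coil 0.9053859710693359 shift 25 -19
0.05 0 [ 23.2 -15.2]
0.05 0.0115 [ 23.1 -20. ]
0.052 0 [ 24.1 -15.8]
0.052 0.0115 [ 24.  -20.6]
0.054 0 [ 25.  -16.4]
0.054 0.0115 [ 24.9 -21.1]
0.056 0 [ 25.9 -17. ]
0.056 0.0115 [ 25.8 -21.7]
```

View pics/s6b.png

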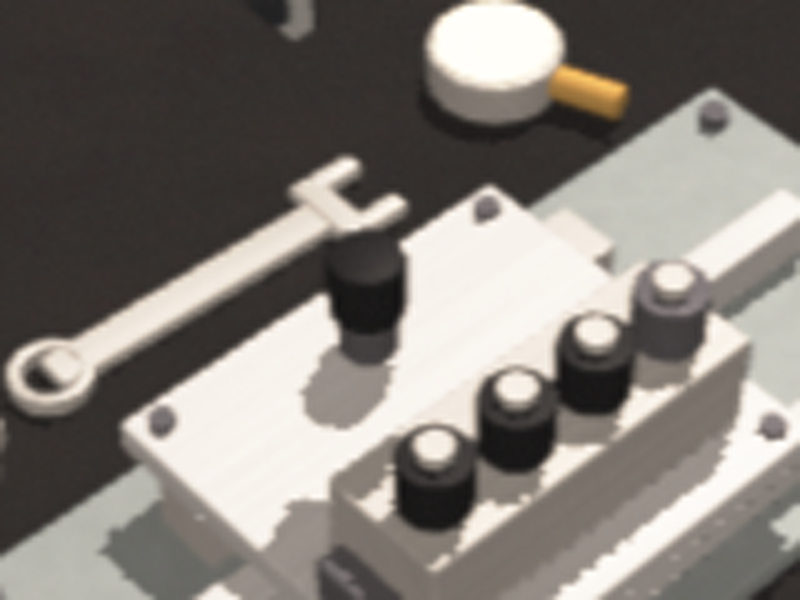

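```bash
python3 - <<'E'
from h import *
A=cv2.imread('pics/scene1.png',0);B=cv2.imread('pics/s6.png',0)
print(A[240:278,264]);print(B[225:263,288]);print(B[225:263,289])
E
```

```text
[ 46  44  46  47  48  48  50  53  53  53  54  56  50  32  25  24  24  23
  24  24  23  24  28  51  62  63  64  63  68 103 137 141 141 139 140 141
 140 140]
[146  67  47  49  50  53  54  56  56  58  60  50  30  25  24  23  25  25
  25  24  24  31  63  65  65  64  64  74 119 142 144 144 144 143 142 142
 144 160]
[135  64  49  49  52  54  56  57  59  61  62  53  30  25  26  25  24  26
  23  24  25  30  62  64  65  64  64  73 121 142 143 144 143 143 143 144
 159 214]
```

The visible bush is 5.9 px high at the start (home) and 6.0 px now, which means the plunger is home to within about 0.3 mm. Handing in.

```bash
python3 -c "
from station import env
print(env.job_done())"
```

```text
the job is handed in; nothing more can be done
None
```

The carriage is locked in the next hole, about 52–54 mm along from the first. The plunger is fully home and the gripper is open and clear above it. I handed the job in at about 12.6 s.

**How it went:** I centred the jaws on the knob by feel, gripped it and lifted it 15 mm. I slid the carriage to 38 mm, let the pin down on the bar and released the knob. I then pushed the knob slowly with the finger until it dropped in and the carriage stopped. The highest force I read while pushing was 12.4 N, and I backed off straight away.

**Last checks:**
- **Plunger:** the visible bush under the knob is 6.0 px high, against 5.9 px at the start when it was home. That puts the plunger home to within about 0.3 mm.
- **Carriage position:** the knob moved (24, -15) px in the scene picture, which fits a home plunger at about 52 mm. The finger position gave about 54 mm; I put the difference down to measurement error.
- **Other things on the bench:** the wrench and gauge look untouched in the last picture. I did not measure the other objects again, but the arm never went near them.

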